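Lock the sample mill's ring with the pin spanner

ROBOT

A 7-joint arm with a two-finger parallel gripper is mounted at the origin on the work surface. World frame = base frame: x ahead of the robot, y to its left, z up, the work surface at z = 0. Lengths are in mm, angles in rad, forces in N, time in s.
With the tool pointing down it reaches from about 400 to 925 mm from the base axis. Payload 5.6 kg.
Tool frame: the origin (TCP) lies midway between the tips of the shut fingers; the grasp point (between the pads) lies 19 mm behind it; z points along the fingers, y is the direction in which the jaws open and shut (so a half turn about z gives the same grasp; the last joint's range is limited). The gripper opens to 85 mm and grips with 20 to 120 N. Pads are 22 mm wide; open, the fingers measure 114 mm over their backs; the gripper's body (76 mm by 85 mm) begins 54 mm behind the grasp point. The pads swing forward as they close: fully open they stand 13 mm farther back than shut.
Start: joints at [-1.334, 0.468, -0.012, 1.603, 0.006, 1.071, -0.056], TCP at [179.547, 624.717, 231.29] pointing down, gripper open.
Joint ranges: [-2.53, 2.53], [-0.31, 2.02], [-1.57, 1.55], [0.28, 2.44], [-1.29, 4.43], [0.15, 1.84], [-2.92, 2.92]. Speed limits (rad/s): [2.57, 2.57, 3.14, 3.14, 3.14, 3.14, 3.14].

INTERFACE

Orientations are given as a unit quaternion [w, x, y, z].
In Python, from cell import r, viewer gives the robot as it stands. The module is installed in compiled form; this text tells all that it offers.
- The arm moves only by the shell command python3 -m inch 'ROWS' [FORCE]. ROWS is JSON, a list of rows, each an object of numbers: "dx", "dy", "dz": the shift along the world's x, y, z in mm; "twist": the turn about the world's z in degrees; "grip": the opening, from 0 (shut) to 1 (fully open). In form: [{"dx": .., "dy": .., "dz": .., "twist": .., "grip": ..}, ...]. A call has 1 to 5 rows; each row is the pose to reach, as a shift and turn from the pose measured when the call began; what a row does not reach only later rows make up. A row lasts 1/8 s, in which the tool goes at most 62.5 mm and 10.7 degrees, less where a joint would pass 70% of its speed; a pose out of reach is approached as far as the arm can. A call with a gripper value outside its range is refused whole. The fingers move at their own pace and stop on an object; FORCE is the grip in N (left out, the last holds). Time passes only in rows, so rows that repeat a pose let the fingers close. It gives the time, the measured TCP pose, the force and the opening at its end, in the units of the state.
- r.get_state(): the state, without advancing time (a new reading comes with each control period).
- viewer.get_image(name): name is "scene" or "side" or "wrist"; returns a dict with "img" (480x640x3 uint8, blue, green, red), "depth" (480x640 float32, mm along the optical axis (not along the pixel's ray), 0 where there is no reading), "vfov" (degrees; the focal length in pixels is half the picture's height over the tangent of half this angle, whatever the lens; pixels are square), "cx", "cy" (the principal point, pixels), "distortion" ([k1, k2, p1, p2, k3] as OpenCV has them; the pictures are not rectified), "eye" and "rotation" of the camera in the world. Camera axes: x right, y down, z forward; pixel columns grow to the right and rows downward; lengths in mm; the calibration is good to about 2 mm. A picture is of the moment at which its call begins.
- r.job_done(): hands the job in, once; it reports no verdict.
Trained networks look in the newest picture that a camera, given by its name, has taken for a name from the list of things; names that differ only in an ending like _2 or _b are one class to them, and where a whole thing is asked for, a point or a joint stands for the part that bears it (a point fixed in the world has none). Each returns a list of dicts, best first, with "conf" (0 to 1); they miss things now and then, are a little off and sometimes report something else, mostly with a low value. They report only what shows in the picture. A call takes as long as a camera call. They do not tell look-alikes from the thing itself.
- viewer.spot_in(camera, target): "position" ([x, y, z] in mm, in world coordinates, good to about 4 mm: the middle of the surface that is visible of it).
- viewer.silhouettes(camera, target): "pixels" (480x640 bool, what is visible of it).
- viewer.spot_point(camera, target): "position" ([x, y, z] in mm, in world coordinates, good to about 4 mm: a listed point, or the origin of a listed thing).
The state is a dict: "time": time; "qpos": joint angles; "qd": joint speeds; "effort": joint torques, N m; "tcp_pos": TCP position; "tool_rot": TCP orientation; "contact_force": force on the tool from outside, world axes, zero at the start; "wrist_torque": the same for the moment, N m; "grip_width": opening from 0.0 (shut) to 1.0 (fully open).
Only numpy, scipy, OpenCV 4.12 (cv2) and the standard library are available. Lean on these libraries where they do the work, as an engineer would, in place of code of your own. Each camera call takes 0.05 s, during which the arm holds its last target. There are 200 camera calls.

TASK

Lock the sample mill: take the pin spanner whose two pins fit the two holes of the steel ring on top of the mill, put both pins fully into the holes before turning anything, and with it turn the ring clockwise (seen from above) until it comes up against its stop. Leave that spanner standing upright in the ring, pins in the holes, let go of it, and leave the other spanner in the rack.

Things in the scene. Friction and masses are not known exactly. Their poses are not given: they have to be found in the camera images.
- spanner_wide: T-shaped spanner: steel bar 110 (x) x 24 x 12 mm, two 10 mm pins 18 mm long below it at x = +-42 mm, black upright grip above its middle, 40 (x) x 16 (y) mm. Origin: midway between the pin tips, z up; bar at 18 to 30 mm, grip 30 to 95 mm. 0.3 kg. Starts upright, either slot of the fixed white rack (130 x 240 x 30 mm), pins 18 mm down the slot. Slots lie along x, 120 mm apart.
- spanner_narrow: The other spanner, same make, height, grip and axes, but with a bar only 72 mm long and pins 46 mm apart, so it does not fit the ring. Origin midway between its pin tips. It stands in the other slot of the rack.
- ring_face (a point): Centre of the top face (112 mm above counter) of the steel ring, 120 mm wide, on the mill, a fixed white box 180 mm square. Turns with the ring: x runs through both holes, z up. Holes: 22 x 22 mm, 22 deep, centred at x = +-42 mm; the pins have 6 mm play each way (about 8 degrees before the ring follows). Seated: spanner bar flat on this face, spanner origin 18 mm below it.
- lock_ring (a joint): Angle of the ring in rad about the vertical through its centre; grows as it turns clockwise seen from above. Starts at 0 to 0.2; the stop (locked) is at 0.96, where a lug on the ring's rim (beside one hole) meets a small black block on the mill. Turns against 0.12 N m of friction and stays where it is left.
There are look-alikes about, which are no part of the job. What is shaped like the spanner_wide but brown, pink or turquoise is not meant.

How it is judged:
By the outcome, as a careful person would: the job done as asked, in the order asked, and still so for the second after the job is handed in, with the robot touching nothing.
It also fails if it takes over 42 s, if anything falls off the work surface, if the arm or the gripper's body presses on something with over 40 N, if the wrist force passes 120 N, or if a joint passes its speed limit or range.

## Working session

There is one attempt and no reset: what is moved stays moved. The work goes in short steps, Python scripts to look and compute and a shell command to move; the robot and the scene stay as the last step left them, time stands still between calls to the robot, and variables do not carry over. Pictures are saved under pics/ and viewed, about 8 in all and at most 12, crops included, and the job is handed in when it is done.

```bash
mkdir -p pics
cat > h.py <<'E'
import numpy as np, cv2
from cell import r, viewer
def cam(n):
    d=viewer.get_image(n); f=240/np.tan(np.radians(d["vfov"])/2)
    d["K"]=np.array([[f,0,d["cx"]],[0,f,d["cy"]],[0,0,1.]]); d["D"]=np.array(d["distortion"],float); return d
def world(d,px,z=None,depth=None):
    # px Nx2; at plane z, or by depth
    px=np.array(px,float).reshape(-1,1,2)
    n=cv2.undistortPoints(px,d["K"],d["D"])[:,0]; rays=np.c_[n,np.ones(len(n))]
    R=np.array(d["rotation"]); R=R if R.shape==(3,3) else None
    w=rays@R.T; e=np.array(d["eye"])
    t=(z-e[2])/w[:,2] if z is not None else depth
    return e+w*np.reshape(t,(-1,1))
E
python3 - <<'E'
from h import *
for n in ("scene","side","wrist"):
    d=cam(n); cv2.imwrite(f"pics/{n}0.png",d["img"]); print(n,d["eye"],np.round(d["rotation"],3).tolist(),d["vfov"])
    for t in ("spanner_wide","spanner_narrow","ring_face"):
        print(t,[(np.round(x["position"]).tolist(),round(x["conf"],2)) for x in viewer.spot_point(n,t)])
s=r.get_state();print(s["time"],s["tcp_pos"],s["tool_rot"])
a=cv2.imread("pics/scene0.png");b=cv2.imread("pics/side0.png")
E
```

```text
scene [1433.62211746 -138.73428581 1396.77820282] [-0.225, 0.683, 0.659, -0.22] 42.95803150255352
spanner_wide [([355.0, -366.0, -0.0], 0.88), ([690.0, -481.0, -3.0], 0.85), ([536.0, -500.0, -0.0], 0.83), ([543.0, -334.0, 15.0], 0.81), ([249.0, -238.0, -2.0], 0.59)]
spanner_narrow [([518.0, -223.0, 15.0], 0.77)]
ring_face [([488.0, 274.0, 116.0], 0.88)]
side [ -232.76506604 -1028.21520899  1196.02950632] [-0.377, 0.872, -0.286, 0.126] 43.52375767716127
spanner_wide [([537.0, -340.0, 12.0], 0.91), ([247.0, -240.0, 2.0], 0.79), ([691.0, -476.0, -2.0], 0.78), ([349.0, -367.0, 4.0], 0.77), ([534.0, -502.0, -0.0], 0.56)]
spanner_narrow []
ring_face [([491.0, 279.0, 112.0], 0.76)]
wrist [ 97.98348786 647.58857033 373.44043656] [0.133, 0.788, 0.593, 0.099] 68.5557309981383
spanner_wide []
spanner_narrow []
ring_face []
0.6 [179.55136938 624.6788796  231.29477009] [ 3.16177978e-05  1.39471477e-01  9.90226088e-01 -1.40409531e-05]
```

View pics/scene0.png

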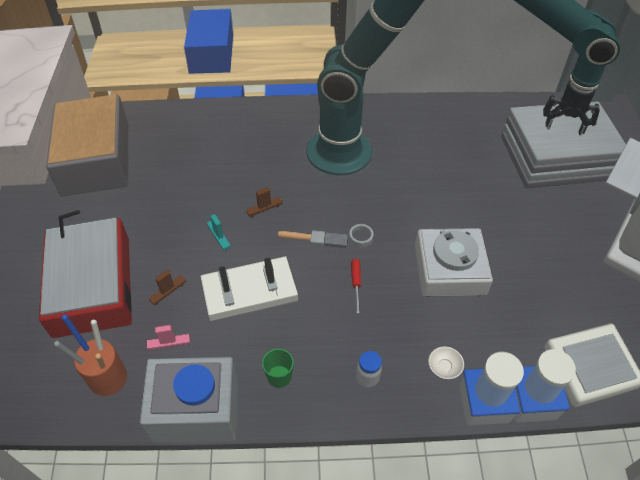

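View pics/side0.png

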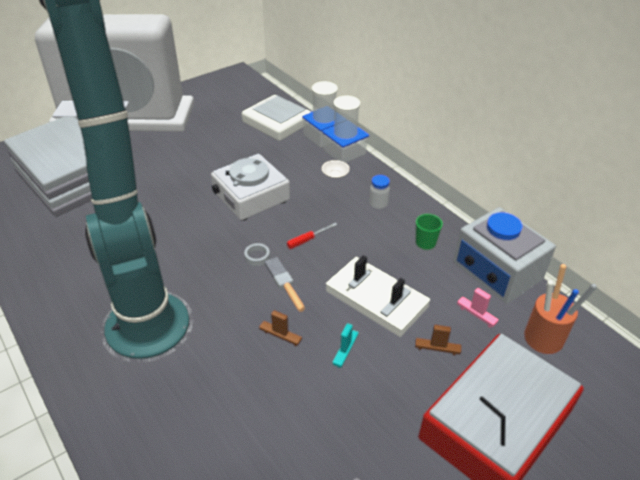

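Scene picture: the rack is at (250,287), with black-gripped spanners at (225,285) and (270,272). The brown ones at (265,203) and (167,287), the turquoise one at (219,232) and the pink one at (168,338) are look-alikes. The mill ring is at (457,250). Side picture: rack at (378,293), with spanners at (397,293) and (359,270). The one at scene (225,285), around world (540,-337), looks like the wide spanner because its bar is longer. I'll confirm that in an enlarged crop.

```bash
python3 - <<'E'
s=open('h.py').read().replace('R=np.array(d["rotation"]); R=R if R.shape==(3,3) else None','q=d["rotation"]; R=Rot.from_quat([q[1],q[2],q[3],q[0]]).as_matrix()').replace('import numpy','from scipy.spatial.transform import Rotation as Rot\nimport numpy',1)
open('h.py','w').write(s)
E
python3 - <<'E'
from h import *
d=cam("scene"); e=cam("side")
c=lambda i,x,y,w,h:cv2.resize(i[y:y+h,x:x+w],(400,300),interpolation=cv2.INTER_CUBIC)
o=np.vstack([np.hstack([c(d["img"],195,245,112,84),c(d["img"],405,210,100,75)]),np.hstack([c(e["img"],320,245,120,90),c(e["img"],200,145,100,75)])])
cv2.imwrite("pics/crop1.png",o)
# top-surface points by depth for everything around spanners/rack/ring
for n,D in (("scene",d),("side",e)):
    for t in("spanner_wide","spanner_narrow"):
        for m in viewer.silhouettes(n,t):
            v,u=np.nonzero(m["pixels"]&(D["depth"]>0)); 
            if len(v)<10: continue
            p=world(D,np.c_[u,v],depth=D["depth"][v,u])
            g=p[p[:,2]>95]; b=p[(p[:,2]>38)&(p[:,2]<56)]
            f=lambda q:(np.round(q.mean(0)).tolist(), round(float(np.degrees(np.arctan2(*np.linalg.svd((q-q.mean(0))[:,:2])[2][0][::-1]))),1),len(q)) if len(q)>4 else None
            print(n,t,round(m["conf"],2),[round(u.mean()),round(v.mean())],"grip",f(g),"bar",f(b),"zmax",p[:,2].max())
E
```

```text
scene spanner_wide 0.91 [225, 287] grip ([544.0, -338.0, 106.0], 14.2, 87) bar ([559.0, -334.0, 43.0], 14.7, 162) zmax 113.9987137983519
scene spanner_wide 0.91 [264, 202] grip ([256.0, -242.0, 96.0], 103.0, 8) bar ([256.0, -239.0, 46.0], -68.3, 60) zmax 97.52190870631398
scene spanner_wide 0.87 [166, 286] grip ([536.0, -497.0, 97.0], -46.8, 40) bar ([540.0, -495.0, 47.0], -54.0, 69) zmax 99.75909586536
scene spanner_wide 0.71 [167, 339] grip ([695.0, -479.0, 97.0], 101.1, 30) bar ([699.0, -479.0, 47.0], 100.9, 61) zmax 100.07493269912561
scene spanner_wide 0.67 [218, 232] grip ([356.0, -367.0, 97.0], 28.1, 22) bar ([363.0, -367.0, 47.0], 42.8, 39) zmax 100.54535031791897
scene spanner_narrow 0.86 [270, 274] grip ([519.0, -220.0, 106.0], 11.8, 87) bar ([531.0, -219.0, 44.0], 24.7, 99) zmax 111.63374325033806
side spanner_wide 0.84 [479, 306] grip ([689.0, -483.0, 97.0], -84.8, 31) bar ([685.0, -482.0, 47.0], -77.8, 75) zmax 104.5316066184464
side spanner_wide 0.72 [280, 328] grip ([243.0, -239.0, 96.0], -68.8, 19) bar ([244.0, -246.0, 47.0], -58.1, 72) zmax 97.72520119251908
side spanner_wide 0.71 [344, 345] grip ([348.0, -369.0, 96.0], -147.0, 13) bar ([340.0, -377.0, 47.0], -169.0, 51) zmax 96.9901044216756
side spanner_wide 0.61 [439, 341] grip ([528.0, -495.0, 97.0], -42.4, 32) bar ([527.0, -501.0, 47.0], -50.4, 87) zmax 100.89717200564405
side spanner_narrow 0.78 [359, 273] grip ([510.0, -224.0, 103.0], -166.7, 81) bar ([504.0, -227.0, 44.0], -176.3, 112) zmax 109.60131123798715
```

View pics/crop1.png

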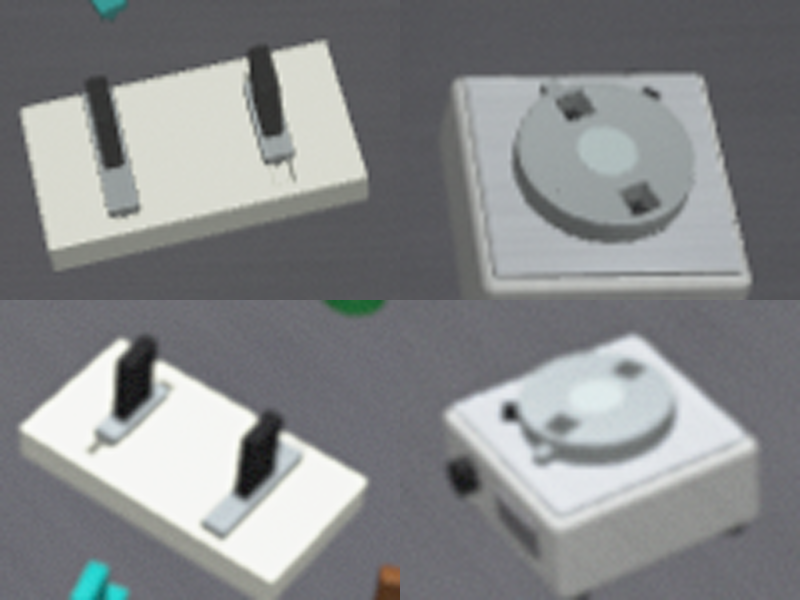

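The long bar is at scene (225,285), so that is the wide spanner. The right one at (270,272) has the short bar with a pin visible in its slot, so that is the narrow one. The ring holes show at scene (449,236) and (465,259), and at side (241,176) and (257,162).

```bash
python3 - <<'E'
from h import *
for n,px in (("scene",[(448.7,236.2),(465,259.3)]),("side",[(240.7,176),(257,162.5)])):
    d=cam(n); p=world(d,px,z=112); v=p[1]-p[0]; print(n,p.round(),p.mean(0).round(),np.linalg.norm(v),np.degrees(np.arctan2(v[1],v[0])))
E
python3 -m inch '[{"dx":60,"dy":-20,"dz":-5,"twist":5,"grip":1},{"dx":120,"dy":-60,"twist":10,"grip":1},{"dx":180,"dy":-110,"twist":15,"grip":1},{"dx":230,"dy":-150,"twist":15,"grip":1},{"dx":280,"dy":-190,"twist":15,"grip":1}]'
python3 -m inch '[{"dx":20,"dy":-60,"twist":5},{"dx":40,"dy":-120,"twist":5},{"dx":50,"dy":-180,"twist":10},{"dx":60,"dy":-240,"twist":10},{"dx":70,"dy":-300,"twist":10}]'
```

```text
scene [[449. 262. 112.]
 [526. 293. 112.]] [488. 278. 112.] 83.1627133425903 21.22379721033463
side [[445. 259. 112.]
 [521. 289. 112.]] [483. 274. 112.] 81.43210209791074 21.106270864690813schema error: expected keys dx, dy, dz, twist, grip
schema error: expected keys dx, dy, dz, twist, grip
```

```bash
python3 -m inch '[{"dx":60,"dy":-20,"dz":0,"twist":5,"grip":1},{"dx":120,"dy":-60,"dz":0,"twist":10,"grip":1},{"dx":180,"dy":-110,"dz":0,"twist":15,"grip":1},{"dx":230,"dy":-150,"dz":0,"twist":15,"grip":1},{"dx":280,"dy":-190,"dz":0,"twist":15,"grip":1}]'
python3 -m inch '[{"dx":20,"dy":-60,"dz":0,"twist":5,"grip":1},{"dx":40,"dy":-120,"dz":0,"twist":5,"grip":1},{"dx":50,"dy":-180,"dz":0,"twist":10,"grip":1},{"dx":60,"dy":-240,"dz":0,"twist":10,"grip":1},{"dx":70,"dy":-300,"dz":0,"twist":10,"grip":1}]'
```

```text
time: 1.62
tcp_pos: [438.5, 451.4, 231.6]
tool_rot: [0.0, 0.009, 1.0, 0.0]
contact_force: [1.0, -0.1, -0.1]
grip_width: 0.999
time: 2.25
tcp_pos: [508.8, 149.3, 231.9]
tool_rot: [0.001, -0.078, 0.997, 0.0]
contact_force: [1.2, -0.1, 0.3]
grip_width: 1.003
```

```bash
python3 -m inch '[{"dx":5,"dy":-60,"dz":0,"twist":2,"grip":1},{"dx":10,"dy":-120,"dz":0,"twist":4,"grip":1},{"dx":15,"dy":-180,"dz":0,"twist":4,"grip":1},{"dx":20,"dy":-240,"dz":0,"twist":4,"grip":1},{"dx":25,"dy":-300,"dz":0,"twist":4,"grip":1}]'
python3 -m inch '[{"dx":0,"dy":-60,"dz":0,"twist":0,"grip":1},{"dx":5,"dy":-120,"dz":0,"twist":0,"grip":1},{"dx":5,"dy":-186,"dz":0,"twist":0,"grip":1},{"dx":5,"dy":-186,"dz":0,"twist":0,"grip":1}]'
python3 - <<'E'
from h import *
d=cam("wrist"); cv2.imwrite("pics/w1.png",d["img"])
for t in("spanner_wide","spanner_narrow"):
  for m in viewer.silhouettes("wrist",t):
    v,u=np.nonzero(m["pixels"]&(d["depth"]>0)); p=world(d,np.c_[u,v],depth=d["depth"][v,u])
    print(t,round(m["conf"],2),u.mean().round(),v.mean().round())
    for lo,hi in((101,115),(38,47)):
        q=p[(p[:,2]>lo)&(p[:,2]<hi)]
        if len(q)>20:
            c,s,a=cv2.minAreaRect(q[:,:2].astype(np.float32)); print(lo,np.round(c),np.round(s),round(a,1),np.median(q[:,2]))
  print(t,[(np.round(x["position"]).tolist(),round(x["conf"],2)) for x in viewer.spot_point("wrist",t)])
s=r.get_state();print(s["tcp_pos"],s["tool_rot"],s["time"])
E
```

```text
time: 2.88
tcp_pos: [533.9, -152.6, 232.3]
tool_rot: [0.001, -0.113, 0.994, 0.0]
contact_force: [0.9, -0.5, 0.4]
grip_width: 0.999
time: 3.38
tcp_pos: [536.6, -344.9, 232.2]
tool_rot: [0.0, -0.109, 0.994, -0.001]
contact_force: [-0.8, 0.8, -0.5]
grip_width: 1.0
spanner_wide 0.92 349.0 26.0
38 [ 367. -362.] [ 4. 15.] 13.4 42.92555222507707
spanner_wide 0.74 326.0 204.0
101 [ 538. -338.] [40. 16.] 13.3 106.23117128145668
38 [ 538. -339.] [109.  24.] 13.4 41.43614505508043
spanner_wide 0.69 160.0 316.0
38 [ 684. -480.] [40.  9.] 87.3 42.695481744013705
spanner_wide 0.58 166.0 165.0
38 [ 535. -491.] [13. 38.] 66.5 42.45082571460625
spanner_wide [([536.0, -340.0, 11.0], 0.76), ([692.0, -481.0, 0.0], 0.75), ([532.0, -494.0, 3.0], 0.71)]
spanner_narrow 0.92 458.0 216.0
101 [ 514. -221.] [39. 16.] 12.7 106.09168016568708
38 [ 514. -221.] [71. 24.] 13.1 41.29388932310667
spanner_narrow [([518.0, -220.0, 12.0], 0.95)]
[ 539.57268993 -336.39662752  232.21645519] [ 1.22434658e-03 -1.14260899e-01  9.93449537e-01  9.82772415e-04] 3.625
```

View pics/w1.png

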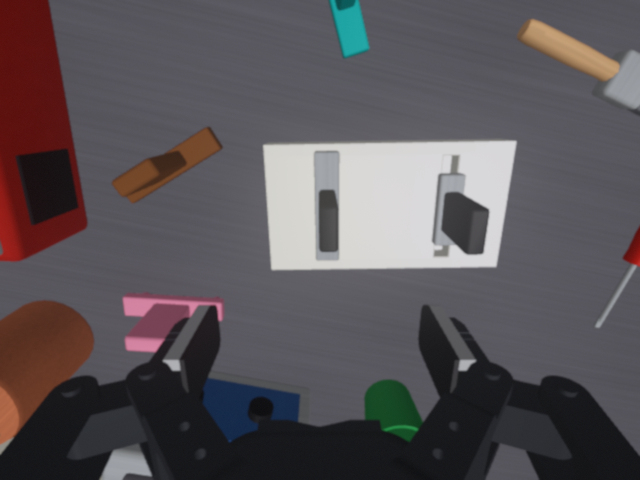

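The wide spanner at (327,205) measures 109 x 24 mm, centred at (538,-339) with yaw 13.4°. The narrow one at (458,213) measures 71 mm. I'll descend and grip the wide one.

```bash
python3 -m inch '[{"dx":-2,"dy":-2,"dz":-50,"twist":0,"grip":1},{"dx":-2,"dy":-2,"dz":-100,"twist":0,"grip":1},{"dx":-2,"dy":-2,"dz":-140,"twist":0,"grip":1},{"dx":-2,"dy":-2,"dz":-172,"twist":0,"grip":1},{"dx":-2,"dy":-2,"dz":-172,"twist":0,"grip":1}]' 60
python3 -m inch '[{"dx":0,"dy":0,"dz":0,"twist":0,"grip":0},{"dx":0,"dy":0,"dz":0,"twist":0,"grip":0},{"dx":0,"dy":0,"dz":0,"twist":0,"grip":0},{"dx":0,"dy":0,"dz":0,"twist":0,"grip":0},{"dx":0,"dy":0,"dz":0,"twist":0,"grip":0}]' 60
```

```text
time: 4.25
tcp_pos: [536.6, -335.5, 58.0]
tool_rot: [-0.001, -0.116, 0.993, 0.003]
contact_force: [0.3, 0.4, -0.2]
grip_width: 1.0
time: 4.88
tcp_pos: [536.9, -335.9, 58.7]
tool_rot: [-0.0, -0.115, 0.993, 0.002]
contact_force: [0.2, -0.8, 3.6]
grip_width: 0.179
```

```bash
python3 -m inch '[{"dx":0,"dy":0,"dz":0,"twist":0,"grip":0},{"dx":0,"dy":0,"dz":10,"twist":0,"grip":0},{"dx":0,"dy":0,"dz":25,"twist":0,"grip":0},{"dx":0,"dy":0,"dz":40,"twist":0,"grip":0},{"dx":0,"dy":0,"dz":70,"twist":0,"grip":0}]' 100
python3 -m inch '[{"dx":0,"dy":0,"dz":40,"twist":0,"grip":0},{"dx":0,"dy":20,"dz":80,"twist":0,"grip":0},{"dx":0,"dy":60,"dz":100,"twist":0,"grip":0},{"dx":0,"dy":110,"dz":100,"twist":0,"grip":0},{"dx":0,"dy":170,"dz":100,"twist":0,"grip":0}]' 100
```

```text
time: 5.5
tcp_pos: [536.3, -335.3, 129.1]
tool_rot: [-0.001, -0.115, 0.993, 0.003]
contact_force: [0.0, -0.4, -2.4]
grip_width: 0.174
time: 6.12
tcp_pos: [536.2, -164.7, 230.7]
tool_rot: [-0.0, -0.114, 0.993, 0.003]
contact_force: [0.7, 0.7, -2.8]
grip_width: 0.176
```

```bash
python3 -m inch '[{"dx":-5,"dy":60,"dz":0,"twist":2,"grip":0},{"dx":-10,"dy":120,"dz":0,"twist":4,"grip":0},{"dx":-20,"dy":180,"dz":0,"twist":6,"grip":0},{"dx":-25,"dy":240,"dz":0,"twist":8,"grip":0},{"dx":-30,"dy":300,"dz":0,"twist":8,"grip":0}]'
python3 -m inch '[{"dx":0,"dy":40,"dz":0,"twist":0,"grip":0},{"dx":-10,"dy":60,"dz":0,"twist":0,"grip":0},{"dx":-10,"dy":60,"dz":0,"twist":0,"grip":0}]'
python3 - <<'E'
from h import *
d=cam("wrist"); s=r.get_state(); cv2.imwrite("pics/w2.png",d["img"]); np.savez("w2.npz",**{k:v for k,v in d.items() if k not in("img",)})
print(s["tcp_pos"],s["tool_rot"],s["time"])
print([(np.round(x["position"]).tolist(),round(x["conf"],2)) for x in viewer.spot_point("wrist","ring_face")])
print([(np.round(x["position"]).tolist(),round(x["conf"],2)) for x in viewer.spot_point("wrist","spanner_wide")])
E
```

```text
time: 6.75
tcp_pos: [505.8, 137.0, 232.1]
tool_rot: [0.001, -0.183, 0.983, 0.003]
contact_force: [0.6, 0.7, -2.9]
grip_width: 0.171
time: 7.12
tcp_pos: [494.9, 198.8, 232.9]
tool_rot: [0.001, -0.185, 0.983, 0.003]
contact_force: [0.4, -0.3, -1.8]
grip_width: 0.178
[495.7213322  197.02833024 232.78031845] [ 0.00106752 -0.18396696  0.98292849  0.00256794] 7.175
[([485.0, 274.0, 113.0], 0.61)]
[([492.0, 198.0, 188.0], 0.72), ([487.0, 279.0, 113.0], 0.52)]
```

View pics/w2.png

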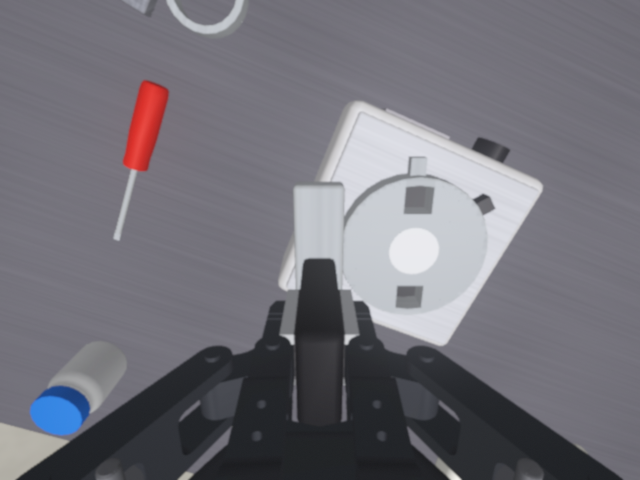

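Run:
```python
from h import *
f=np.load("w2.npz"); d={k:f[k] for k in f}; g=cv2.cvtColor(cv2.imread("pics/w2.png"),cv2.COLOR_BGR2GRAY)
C=[]
for x0,y0,x1,y1 in((398,180,442,220),(390,280,430,314)):
    roi=g[y0:y1,x0:x1]; th=np.median(roi)-25
    v,u=np.nonzero(roi<th); px=np.c_[u+x0,v+y0]; p=world(d,px,z=112)
    c,s,a=cv2.minAreaRect(p[:,:2].astype(np.float32)); print("hole",px.min(0),px.max(0),np.round(c,1),np.round(s,1),a); C.append(c)
C=np.array(C); v=C[1]-C[0]; print("ring",C.mean(0),np.linalg.norm(v),np.degrees(np.arctan2(v[1],v[0])))
e=world(d,[(295,184),(343.5,184)],z=216); print("bar end",e.round(1),np.linalg.norm(e[1]-e[0]))
w=(e[1]-e[0])[:2]; w/=np.linalg.norm(w); x=np.array([w[1],-w[0]]); x*=np.sign(x[0]); print("spanner",e.mean(0)[:2]+55*x,"yaw",np.degrees(np.arctan2(x[1],x[0])))
m=(g<0)
dep=d["depth"]; v,u=np.mgrid[150:300,297:342].reshape(2,-1); p=world(d,np.c_[u,v],depth=dep[v,u]); q=p[(p[:,2]>205)&(p[:,2]<228)]
c,s,a=cv2.minAreaRect(q[:,:2].astype(np.float32)); print("bar depth",c,s,a,np.median(q[:,2]))
R=Rot.from_quat([-0.18396696,0.98292849,0.00256794,0.00106752]).as_matrix(); print("tool x",np.degrees(np.arctan2(R[1,0],R[0,0])),R[:,2])
```

```text
hole [398 180] [433 213] [445.5 258.3] [25.7 27.6] 21.29540252685547
hole [396 286] [422 308] [525.1 292.2] [21.  21.9] 21.222579956054688
ring [485.30712891 275.25886536] 86.4896128059581 23.0549434296149
bar end [[448.3 168.6 216. ]
 [440.2 189.2 216. ]] 22.07073826523001
spanner [495.48950131 198.90506877] yaw 21.317663678858725
bar depth (469.3495788574219, 188.32229614257812) (53.615535736083984, 22.427608489990234) 21.96833610534668 215.62569828163717
tool x -158.79850312711568 [ 0.00115376  0.00544098 -0.99998453]
```

```bash
python3 -m inch '[{"dx":-5,"dy":40,"dz":0,"twist":0,"grip":0},{"dx":-9.5,"dy":78,"dz":0,"twist":0,"grip":0},{"dx":-9.5,"dy":78,"dz":-40,"twist":0,"grip":0},{"dx":-9.5,"dy":78,"dz":-62,"twist":0,"grip":0},{"dx":-9.5,"dy":78,"dz":-62,"twist":0,"grip":0}]'
python3 - <<'E'
from h import *
s=r.get_state();print(s["tcp_pos"],s["tool_rot"])
d=cam("wrist"); e=cam("side"); f=cam("scene")
c=lambda i,x,y,w,h:cv2.resize(i[y:y+h,x:x+w],(400,300),interpolation=cv2.INTER_CUBIC)
cv2.imwrite("pics/c3.png",np.vstack([np.hstack([c(d["img"],200,100,240,180),c(d["img"],0,0,640,480)]),np.hstack([c(e["img"],190,120,112,84),c(f["img"],395,190,112,84)])]))
E
```

```text
time: 7.9
tcp_pos: [486.5, 271.4, 169.1]
tool_rot: [-0.001, -0.181, 0.983, 0.001]
contact_force: [-0.2, -0.3, -2.1]
grip_width: 0.173
[486.48314709 271.42478193 169.09772113] [-6.63239419e-04 -1.81368706e-01  9.83414030e-01  1.34125206e-03]
```

View pics/c3.png

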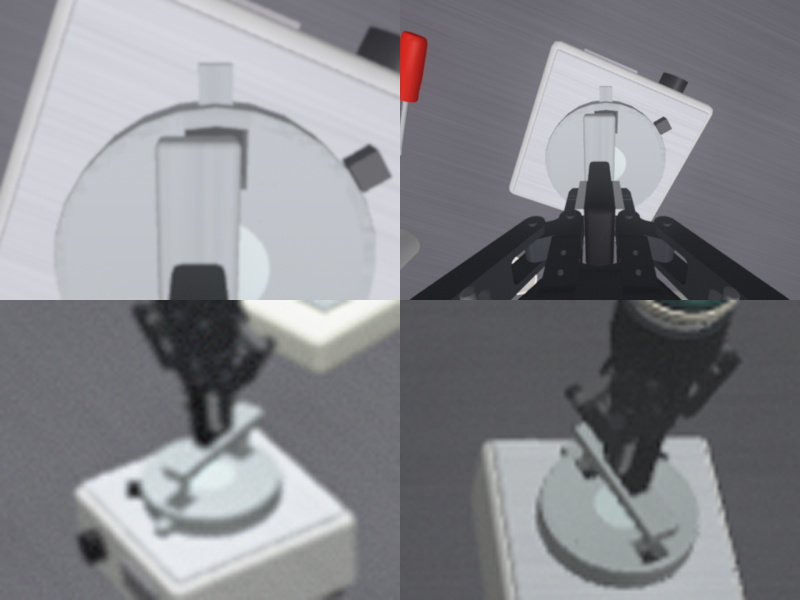

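Wrist crop: the bar is centred at column 199 and the hole at column 216, with its far edge at row 128. So the spanner is about 5 mm off sideways. I'll work out the lengthwise offset.

Run:
```python
from h import *
d=cam("wrist"); k=.6; P=lambda x,y:(200+x*k,100+y*k)
th=np.radians(21.3); X=np.array([np.cos(th),np.sin(th)]);Y=np.array([-X[1],X[0]])
h=world(d,[P(185,130),P(247,128)],z=112)[:,:2]; b=world(d,[P(160,140),P(240,137)],z=152)[:,:2]
print("hole edge w",np.linalg.norm(h[1]-h[0]),"bar w",np.linalg.norm(b[1]-b[0]))
rc=h.mean(0)+53*X; sc=b.mean(0)+55*X; print("ring",rc,"spanner",sc,"diff",rc-sc,"in ring axes",(rc-sc)@X,(rc-sc)@Y, "yaws",[np.degrees(np.arctan2(*(q[1]-q[0])[::-1]))-90 for q in(h,b)])
g=cv2.cvtColor(d["img"],cv2.COLOR_BGR2GRAY)
```

```text
hole edge w 21.374907589780733 bar w 22.237541349169607
ring [488.81782508 280.26680446] spanner [488.57473541 273.99277308] diff [0.24308967 6.27403138] in ring axes 2.505534129868739 5.7571573775078315 yaws [np.float64(22.776363054063182), np.float64(23.084428315323564)]
```

```bash
python3 -m inch '[{"dx":-0.5,"dy":5.5,"dz":0,"twist":0,"grip":0},{"dx":-0.5,"dy":5.5,"dz":0,"twist":0,"grip":0},{"dx":-0.5,"dy":5.5,"dz":-8,"twist":0,"grip":0},{"dx":-0.5,"dy":5.5,"dz":-16,"twist":0,"grip":0},{"dx":-0.5,"dy":5.5,"dz":-16,"twist":0,"grip":0}]'
python3 - <<'E'
from h import *
d=cam("wrist"); f=cam("scene"); e=cam("side")
c=lambda i,x,y,w,h:cv2.resize(i[y:y+h,x:x+w],(400,300),interpolation=cv2.INTER_CUBIC)
cv2.imwrite("pics/c4.png",np.vstack([np.hstack([c(d["img"],200,100,240,180),c(d["img"],0,0,640,480)]),np.hstack([c(e["img"],190,120,112,84),c(f["img"],395,190,112,84)])]))
E
```

```text
time: 8.72
tcp_pos: [486.9, 278.4, 154.8]
tool_rot: [0.001, -0.182, 0.983, 0.002]
contact_force: [0.2, -0.1, -3.2]
grip_width: 0.176
```

View pics/c4.png

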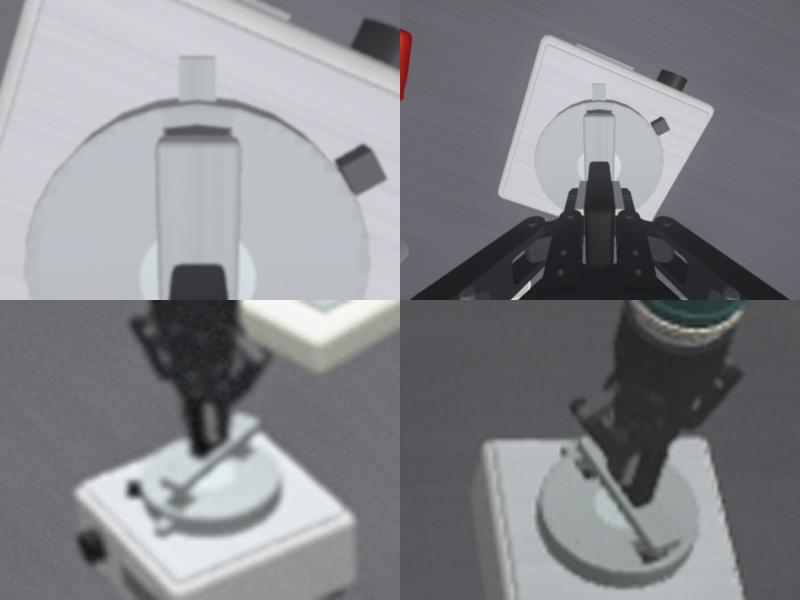

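The bar is now centred over the hole and lug (column 198 for both), and there is no contact force with the tips about 4 mm below the ring face. I'll go on down to seat it.

```bash
python3 -m inch '[{"dx":0,"dy":0,"dz":-5,"twist":0,"grip":0},{"dx":0,"dy":0,"dz":-10,"twist":0,"grip":0},{"dx":0,"dy":0,"dz":-13,"twist":0,"grip":0},{"dx":0,"dy":0,"dz":-14.5,"twist":0,"grip":0},{"dx":0,"dy":0,"dz":-14.5,"twist":0,"grip":0}]'
```

```text
time: 9.5
tcp_pos: [487.6, 278.9, 141.4]
tool_rot: [0.002, -0.182, 0.983, 0.003]
contact_force: [0.9, -0.1, -2.5]
grip_width: 0.177
```

```bash
python3 -m inch '[{"dx":0,"dy":0,"dz":-1.5,"twist":0,"grip":0},{"dx":0,"dy":0,"dz":-2.5,"twist":0,"grip":0},{"dx":0,"dy":0,"dz":-2.5,"twist":0,"grip":0}]'
```

```text
time: 9.88
tcp_pos: [488.0, 279.1, 140.7]
tool_rot: [0.003, -0.182, 0.983, 0.003]
contact_force: [-2.4, -1.4, 9.7]
grip_width: 0.173
```

Contact force is +9.7 N at TCP z 140.7, exactly the predicted seating height, so both pins are fully in. Now I'll turn clockwise.

```bash
python3 -m inch '[{"dx":0,"dy":0,"dz":0,"twist":-6,"grip":0},{"dx":0,"dy":0,"dz":0,"twist":-12,"grip":0},{"dx":0,"dy":0,"dz":0,"twist":-18,"grip":0},{"dx":0,"dy":0,"dz":0,"twist":-24,"grip":0},{"dx":0,"dy":0,"dz":0,"twist":-24,"grip":0}]'
python3 - <<'E'
from h import *
s=r.get_state();print(s["contact_force"],s["wrist_torque"],s["qpos"][6])
E
```

```text
time: 10.5
tcp_pos: [488.5, 279.0, 141.0]
tool_rot: [0.004, 0.026, 1.0, 0.002]
contact_force: [1.5, -1.5, -1.1]
grip_width: 0.173
[ 1.4982536  -1.49316468 -1.05139769] [-0.32302458 -0.15184667 -0.03373079] 0.9959859857640416
```

```bash
python3 -m inch '[{"dx":0,"dy":0,"dz":-0.5,"twist":-6,"grip":0},{"dx":0,"dy":0,"dz":-0.5,"twist":-12,"grip":0},{"dx":0,"dy":0,"dz":-0.5,"twist":-18,"grip":0},{"dx":0,"dy":0,"dz":-0.5,"twist":-21,"grip":0}]'
python3 - <<'E'
from h import *
s=r.get_state();print(s["contact_force"],s["wrist_torque"])
d=cam("wrist");cv2.imwrite("pics/w5.png",d["img"])
E
```

```text
time: 11.0
tcp_pos: [488.7, 278.0, 140.9]
tool_rot: [0.004, 0.208, 0.978, 0.001]
contact_force: [-0.2, -3.2, 3.3]
grip_width: 0.176
[-0.21014749 -3.24228902  3.29591099] [-0.86423613  0.27014082  0.15169647]
```

View pics/w5.png

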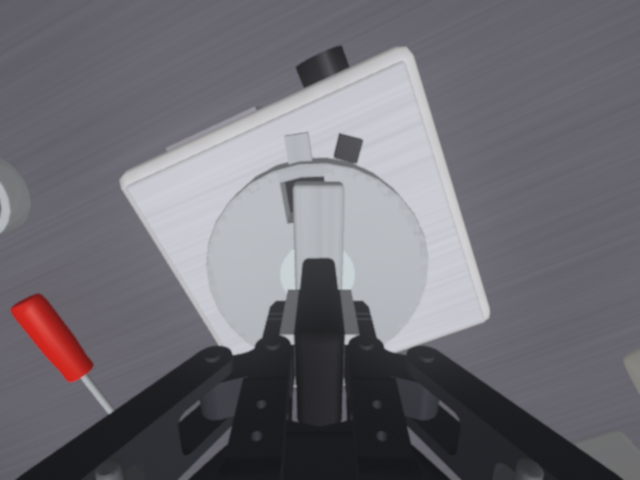

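Wrist picture: the ring follows about 8° behind. The lug is at (298,146) and the stop block at (349,148), a gap of about 11–12°.

```bash
python3 -m inch '[{"dx":0,"dy":0,"dz":0,"twist":-4,"grip":0},{"dx":0,"dy":0,"dz":0,"twist":-8,"grip":0},{"dx":0,"dy":0,"dz":0,"twist":-10,"grip":0}]'
python3 -c "
from h import *
s=r.get_state();print(s['contact_force'],s['wrist_torque'])"
python3 -m inch '[{"dx":0,"dy":0,"dz":0,"twist":-2,"grip":0},{"dx":0,"dy":0,"dz":0,"twist":-4,"grip":0},{"dx":0,"dy":0,"dz":0,"twist":-4,"grip":0}]'
python3 -c "
from h import *
s=r.get_state();print(s['contact_force'],s['wrist_torque'])"
```

```text
time: 11.42
tcp_pos: [488.6, 277.6, 141.0]
tool_rot: [0.004, 0.293, 0.956, 0.0]
contact_force: [-1.1, -3.8, 0.2]
grip_width: 0.177
[-1.1037517  -3.77554645  0.22371011] [-0.74958364  0.38160701  0.11080589]
time: 11.8
tcp_pos: [488.6, 277.5, 141.0]
tool_rot: [0.005, 0.324, 0.946, -0.0]
contact_force: [0.8, -3.6, 1.4]
grip_width: 0.174
[ 0.8014106  -3.6043137   1.38208253] [-0.89402409  0.13998658  1.87817228]
```

```bash
python3 -m inch '[{"dx":0,"dy":0,"dz":0,"twist":-1.5,"grip":0},{"dx":0,"dy":0,"dz":0,"twist":-1.5,"grip":0}]'
python3 - <<'E'
from h import *
s=r.get_state();print(s['contact_force'],s['wrist_torque'],s["tool_rot"])
d=cam("wrist");cv2.imwrite("pics/w6.png",cv2.resize(d["img"][100:340,180:500],(640,480),interpolation=cv2.INTER_CUBIC))
E
```

```text
time: 12.05
tcp_pos: [488.6, 277.5, 141.0]
tool_rot: [0.005, 0.335, 0.942, -0.001]
contact_force: [0.2, -4.7, 1.3]
grip_width: 0.175
[ 0.24056733 -4.73891059  1.27739839] [-0.93499338  0.09598632  2.72637567] [ 5.01234951e-03  3.34587741e-01  9.42350830e-01 -9.12222532e-04]
```

View pics/w6.png

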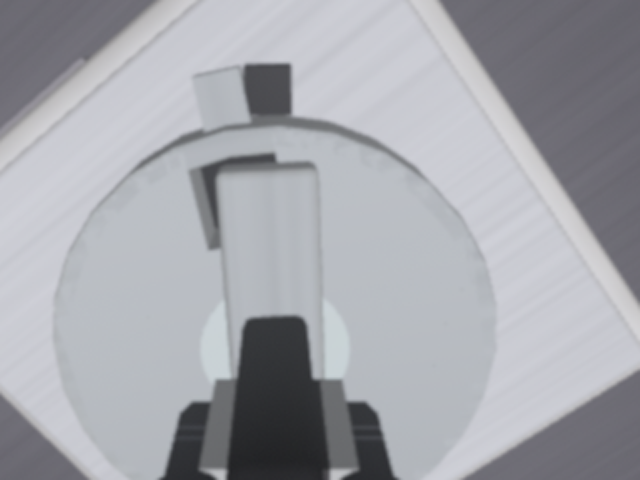

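The lug now touches the block (crop (245,95)), and the torque rose to 2.7 N m. I'll relax the twist, seat lightly, release and retreat.

```bash
python3 -m inch '[{"dx":0,"dy":0,"dz":0,"twist":2,"grip":0},{"dx":0,"dy":0,"dz":-1,"twist":4,"grip":0},{"dx":0,"dy":0,"dz":-1,"twist":4,"grip":0}]' 40
python3 -c "
from h import *
s=r.get_state();print(s['contact_force'],s['wrist_torque'])"
python3 -m inch '[{"dx":0,"dy":0,"dz":0,"twist":0,"grip":0.3},{"dx":0,"dy":0,"dz":0,"twist":0,"grip":0.6},{"dx":0,"dy":0,"dz":0,"twist":0,"grip":1},{"dx":0,"dy":0,"dz":0,"twist":0,"grip":1},{"dx":0,"dy":0,"dz":0,"twist":0,"grip":1}]'
```

```text
time: 12.48
tcp_pos: [488.9, 277.6, 140.8]
tool_rot: [0.004, 0.305, 0.952, 0.001]
contact_force: [-1.5, -4.4, 6.0]
grip_width: 0.174
[-1.46553311 -4.37312957  5.98119304] [-0.6207408   0.66848056  0.14187276]
time: 13.1
tcp_pos: [488.8, 277.8, 140.8]
tool_rot: [0.004, 0.305, 0.952, 0.001]
contact_force: [-0.9, -0.3, 0.1]
grip_width: 1.003
```

```bash
python3 -m inch '[{"dx":0,"dy":0,"dz":15,"twist":0,"grip":1},{"dx":0,"dy":0,"dz":40,"twist":0,"grip":1},{"dx":0,"dy":0,"dz":80,"twist":0,"grip":1},{"dx":0,"dy":0,"dz":130,"twist":0,"grip":1},{"dx":0,"dy":0,"dz":160,"twist":0,"grip":1}]'
python3 -m inch '[{"dx":0,"dy":-40,"dz":0,"twist":0,"grip":1},{"dx":0,"dy":-80,"dz":0,"twist":0,"grip":1},{"dx":0,"dy":-100,"dz":0,"twist":0,"grip":1},{"dx":0,"dy":-100,"dz":0,"twist":0,"grip":1}]'
python3 - <<'E'
from h import *
d=cam("wrist"); f=cam("scene"); e=cam("side")
for m in viewer.silhouettes("wrist","spanner_wide"):
    v,u=np.nonzero(m["pixels"]&(d["depth"]>0)); p=world(d,np.c_[u,v],depth=d["depth"][v,u])
    for lo,hi in((180,200),(118,130)):
        q=p[(p[:,2]>lo)&(p[:,2]<hi)]
        if len(q)>20:
            c,s,a=cv2.minAreaRect(q[:,:2].astype(np.float32)); print(m["conf"],lo,np.round(c),np.round(s),round(a,1),np.median(q[:,2]))
c=lambda i,x,y,w,h:cv2.resize(i[y:y+h,x:x+w],(400,300),interpolation=cv2.INTER_CUBIC)
cv2.imwrite("pics/c7.png",np.vstack([np.hstack([c(d["img"],240,60,400,300),c(d["img"],0,0,640,480)]),np.hstack([c(e["img"],190,120,112,84),c(f["img"],195,190,320,240)])]))
E
```

```text
time: 13.72
tcp_pos: [489.7, 278.1, 304.7]
tool_rot: [0.005, 0.305, 0.952, 0.003]
contact_force: [0.1, 1.0, -0.2]
grip_width: 0.999
time: 14.22
tcp_pos: [489.9, 177.3, 305.4]
tool_rot: [0.006, 0.306, 0.952, 0.003]
contact_force: [-0.5, 0.5, 0.3]
grip_width: 1.003
0.64 180 [489. 276.] [16. 40.] 54.3 188.0696241171565
0.64 118 [489. 276.] [ 24. 109.] 54.6 123.43528968481783
```

View pics/c7.png

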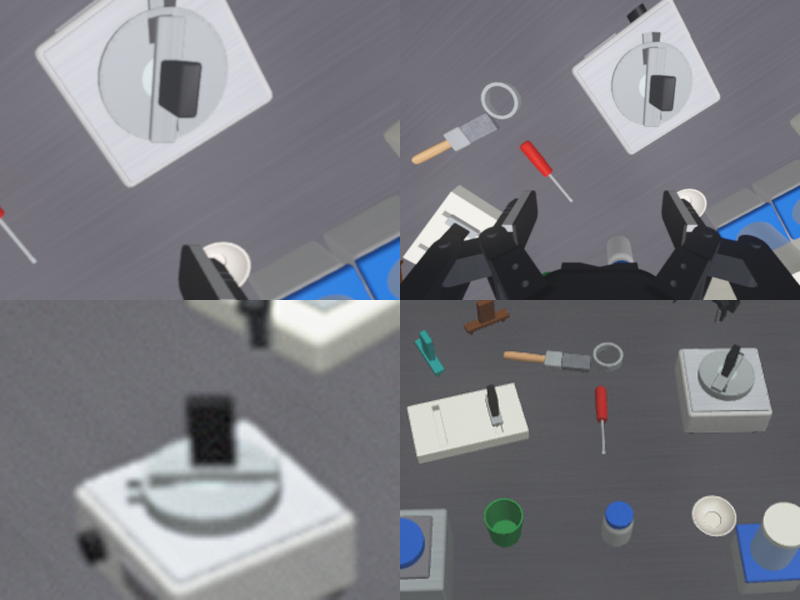

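```bash
python3 -c "
from cell import r
print(r.job_done())"
```

```text
the job is handed in; nothing more can be done
None
```

The mill is locked. I took the wide spanner from the rack, seated both pins in the ring holes and turned the ring clockwise to its stop. I then released the spanner, drew the arm clear and handed the job in at about 14.5 s of the 42 s allowed.

**Right spanner:** its bar measured 109 x 24 mm, against 71 mm for the narrow one. The narrow spanner still stands in its slot in the rack.

**Pins in before turning:** the spanner came down onto the ring with 9.7 N of contact at the predicted seating height (TCP z 140.7 mm).

**Stop reached:** the torque about the vertical rose from about 0.1 to 2.7 N m, and the wrist picture showed the lug against the black block. I eased the twist off before letting go.

**After release:** the bar top is at 123.4 mm (124 expected), the grip is directly above the bar centre at (489, 276), and the gripper touches nothing. In the last pictures the lug still appears to be against the block, but I did not enlarge that spot again after release.

**What disagreed:** my ring position estimates differed by up to about 5 mm. I corrected the spanner by 5.5 mm sideways from a closer look before inserting. It also slipped slightly in the grip during the final push against the stop.

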